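Turn a square cheese over onto its ripening board

ROBOT

A 6-joint arm with a two-finger parallel gripper is mounted at the origin on the work surface. World frame = base frame: x ahead of the robot, y to its left, z up, the work surface at z = 0. Lengths are in m, angles in degrees, forces in N, time in s.
With the tool pointing down it reaches from about 0.325 to 0.775 m from the base axis. Payload 5.5 kg.
Tool frame: the origin (TCP) lies at the centre of the arm's flange, where the gripper is bolted on; the fingertips stand 182 mm ahead of it and the grasp point (between the pads) lies 163 mm ahead of it; z points along the fingers, y is the direction in which the jaws open and shut (so a half turn about z gives the same grasp; the last joint's range is limited). The gripper opens to 88 mm and grips with 3 to 60 N. Pads are 20 mm wide; open, the fingers measure 115 mm over their backs; the gripper's body (75 mm by 178 mm) begins 61 mm behind the grasp point.
Start: joints at [-76.702, 5.22, 70.514, -0, 104.267, -3.249], TCP at [0.171, -0.575, 0.405] pointing down, gripper open.
Joint ranges: [-164.24, 164.24], [-49.07, 125.15], [9.68, 141.18], [-86.29, 266.29], [3.28, 154.24], [-151.56, 151.56]. Speed limits (degrees/s): [147.25, 147.25, 172.46, 180, 180, 180].

INTERFACE

Orientations are given as [roll, pitch, yaw] about the fixed x, y, z axes, in that order (R = Rz(yaw) Ry(pitch) Rx(roll)).
In Python, from station import r gives the robot as it stands. The module is installed in compiled form; this text tells all that it offers. Calls block until the motion is done:
- r.reach(position, orientation): joint-space move of the TCP to a pose.
- r.servo_line(position, rotation=None, speed=0.15): straight line of the TCP; rotation=None keeps the orientation; speed is the mean speed in m/s.
- r.move_joints(angles): joint-space move.
- r.let_go() and r.grab(squeeze=None): open the fingers fully, or close them until they stop; squeeze is the grip in N (None keeps the last).
- r.wait(seconds).
- r.inverse_kinematics(position, orientation): joint angles nearest the present ones, or None.
- r.sense(): the state.
- r.snapshot(name): name is "side" or "top" or "wrist"; returns a dict with "frame" (480x640x3 uint8, red, green, blue), "fx", "fy", "cx", "cy" (pixels), "dist_coeffs" ([k1, k2, p1, p2, k3] as OpenCV has them; the pictures are not rectified), "R" (3x3) and "t" (3): a world point X has camera coordinates R X + t. Camera axes: x right, y down, z forward; pixel columns grow to the right and rows downward; lengths in m; the calibration is good to about 2 mm. A picture is of the moment at which its call begins. There is no depth.
A pose or a line that the arm cannot do raises r.IKError and nothing moves.
- r.hand_in(): hands the job in, once; it reports no verdict.
The state is a dict: "clock": time; "joints": joint angles; "joint_vel": joint speeds; "joint_torque": joint torques, N m; "tcp_pos": TCP position; "orientation": TCP orientation; "contact_force": force on the tool from outside, world axes, zero at the start; "torque": the same for the moment, N m; "opening": finger opening in m.
Only numpy, scipy, OpenCV 4.12 (cv2) and the standard library are available. Lean on these libraries where they do the work, as an engineer would, in place of code of your own. Each camera call takes 0.05 s, during which the arm holds its last target. There are 200 camera calls.

TASK

Turn the square cheese that lies alone on the bench in front of the ripening board: push it flat along the bench with the fingers until it is against the long edge of the board, then push on and up at its near side so that it tips up against that edge and falls over onto the board. It must end upside down, flat and wholly on the board, in the free space between the two cheeses already there. Do not grip it or lift it, and leave everything else where it is.

Things in the scene. Friction and masses are not known exactly. Their poses are not given: they have to be found in the camera images.
- cheese: the cheese to turn: a rigid square block with orange-brown rind, 95 x 95 x 36 mm, 0.22 to 0.38 kg, loose, pushed with 10 to 20 N it sticks to a finger; it lies on the bench 35 to 100 mm in front of the board's long edge, opposite the free space, within 15 degrees of square to it. Origin at the centre of the face underneath at the start; z through the thickness, up at the start (down when turned); x, y parallel to its sides.
- cheese_center (a point): the middle of that cheese, 18 mm above its origin along its z
- board: the ripening board, a pale wooden plank 480 x 220 mm and 16 mm thick with square edges, lying fixed on the bench. Origin at the centre of its underside, on the bench; x along its length, y across it, z up. The cheese starts on its -y side and is pushed towards +y. Its top is at z = 16 mm, the long edge to push against at y = -110 mm.
- board_edge (a point): the middle of the top corner of the board's long edge that faces the cheese (board frame: x = 0, y = -110 mm, z = 16 mm)
- cheese_a: a cheese of the same size already on the board, at about x = -155 mm of the board; origin at the centre of its underside. Leave it alone.
- cheese_b: a cheese of the same size already on the board, at about x = +155 mm of the board; origin at the centre of its underside. Leave it alone.
- tomme: a small round cheese, 64 mm across and 40 mm high, on the bench beside the square one; origin at the centre of its underside. Leave it alone.
- jar: a glass jar with a steel lid, 56 mm across and 85 mm high, on the bench at the other side of the square cheese; origin at the centre of its underside. Leave it alone.
- brush: a 200 mm long hand brush lying on the bench; origin under its middle. Leave it alone.
- trier: a T-shaped steel cheese trier with an 80 mm wooden cross handle and a 110 mm shank, lying on the bench, 16 mm high; origin under the middle of the handle. Leave it alone.
- bowl: an empty steel bowl, 120 mm across and 50 mm high; origin at the centre of its underside. Leave it alone.
- wheel: a larger round cheese, 184 mm across and 60 mm high, on the bench; origin at the centre of its underside. Leave it alone.
Mind the look-alikes: they are no part of the job. What is shaped like the cheese but green or turquoise is not meant.

How it is judged:
By the outcome, as a careful person would: the job done as asked, in the order asked, and still so for the second after the job is handed in, with the robot touching nothing.
It also fails if it takes over 50 s, if anything falls off the work surface, if the arm or the gripper's body presses on something with over 40 N, if the wrist force passes 120 N, or if a joint passes its speed limit or range.

## Working session

There is one attempt and no reset: what is moved stays moved. The work goes in short steps, each a Python script; the robot and the scene stay as the last script left them, time stands still between calls to the robot, and variables do not carry over. Pictures are saved under pics/ and viewed, about 8 in all and at most 12, crops included, and the job is handed in when it is done.

```bash
mkdir -p pics; python3 - <<'E'
from station import r
import cv2
for n in ("top","side"):
    s=r.snapshot(n); cv2.imwrite(f"pics/{n}0.png",s["frame"][:,:,::-1])
    print(n,s["fx"],s["cx"],s["cy"],s["dist_coeffs"],(-s["R"].T@s["t"]),s["R"])
print(r.sense())
E
```

```text
top 548.7549293286062 324.39101088811316 245.68517863757182 [-0.07327557  0.          0.          0.          0.        ] [ 0.43692588 -0.05393793  1.36007961] [[ 0.01075602 -0.99984171  0.01417233]
 [-0.99723962 -0.0117672  -0.07331218]
 [ 0.07346734 -0.01334466 -0.99720834]]
side 545.6181170443797 319.82014055292274 240.87507312098606 [-0.15681535  0.          0.          0.          0.        ] [-0.22570592 -0.78929423  1.30921608] [[ 0.66120429 -0.75007416 -0.01405845]
 [-0.58145736 -0.5005443  -0.64137566]
 [ 0.47404244  0.43225473 -0.76709818]]
{'clock': 0.1, 'joints': array([-7.67042175e+01,  5.25979560e+00,  7.05751741e+01,  2.62208534e-04,
        1.04266139e+02, -3.25017565e+00]), 'joint_vel': array([-0.04523056, -0.11119166, -0.16795271,  0.0707944 ,  0.06904563,
       -0.04353837]), 'joint_torque': array([ 3.66865424e-03, -4.47854984e+01, -4.07570100e+01,  7.01629347e-02,
        2.84429791e-02, -1.10444487e-04]), 'tcp_pos': array([ 0.17086772, -0.57521568,  0.40360729]), 'orientation': array([-1.79899068e+02, -5.98628690e-03,  1.65460172e+01]), 'contact_force': array([-0.83017235,  0.00244925, -1.1032663 ]), 'torque': array([0.02418673, 0.0099717 , 0.02004347]), 'opening': 0.08788356074303491}
```

View pics/top0.png

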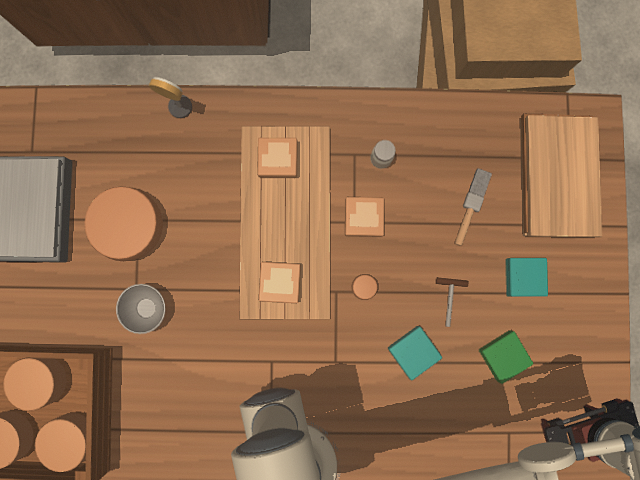

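View pics/side0.png

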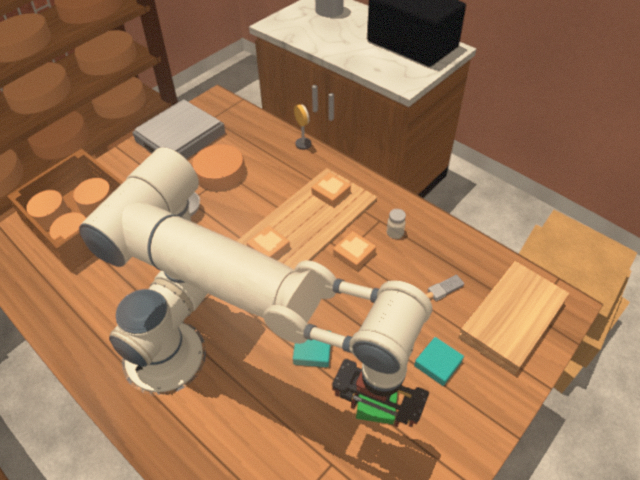

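The top view shows the board at px (241–330, 126–320), with cheeses on it at (277,157) and (280,282). The orange square cheese lies alone at (365,216). The tomme is at (365,287) and the jar at (384,153). Look-alikes are turquoise (415,353), turquoise (527,277) and green (506,356). Only (365,216) is orange-brown and opposite the gap, so I'll confirm it in an enlarged crop.

```bash
python3 - <<'E'
import cv2
i=cv2.imread("pics/top0.png")[120:325,230:430]
cv2.imwrite("pics/crop0.png",cv2.resize(i,None,fx=2.9,fy=2.9,interpolation=cv2.INTER_CUBIC))
E
```

```text
(no output)
```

View pics/crop0.png

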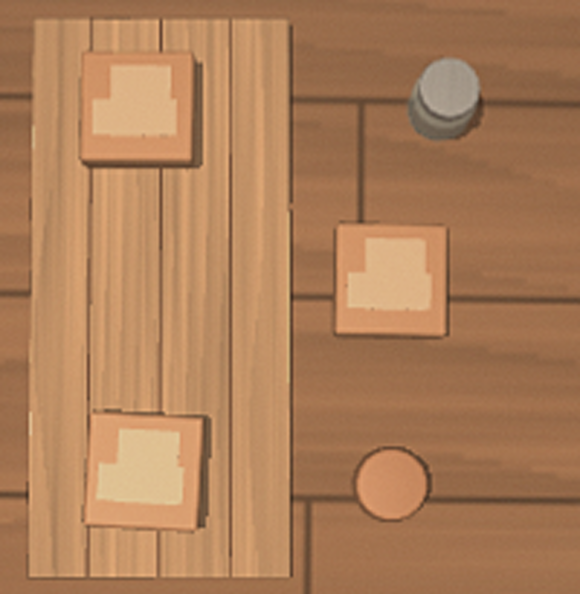

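The crop confirms it: the target is orange-brown, at crop (336–447, 225–335), opposite the free space. Next I compute positions.

```bash
cat > h.py <<'E'
import numpy as np, cv2
from station import r
def px2w(s,p,z):
    K=np.array([[s["fx"],0,s["cx"]],[0,s["fy"],s["cy"]],[0,0,1.]])
    u=cv2.undistortPoints(np.array(p,float).reshape(-1,1,2),K,np.array(s["dist_coeffs"],float)).reshape(-1,2)
    d=np.c_[u,np.ones(len(u))]@s["R"]; c=-s["R"].T@s["t"]
    return c+d*((z-c[2])/d[:,2])[:,None]
E
python3 - <<'E'
from h import *
np.set_printoptions(precision=4,suppress=True)
s=r.snapshot("top")
def go(n,c,z):
    p=np.array(c)/2.9+[230,120]-0.33
    w=px2w(s,p,z); print(n,w[:,:2].tolist().__str__() if 0 else w[:,:2].round(4).tolist(),"mid",w.mean(0)[:2],"sides",np.linalg.norm(w-np.roll(w,-1,0),axis=1))
go("board",[(35,19),(291,19),(291,577),(28,577)],.016)
go("cheese",[(336,226),(447,226),(447,335),(336,335)],.036)
go("b",[(82,52),(194,52),(194,160),(82,160)],.052)
go("a",[(90,412),(203,418),(199,527),(86,523)],.052)
go("tomme",[(355,484),(430,484)],.04)
go("jar",[(419,88),(480,88)],.085)
print(r.sense()["clock"])
# IK probes: fingers along down, jaw along x
for yaw in (90,-90):
  for tilt in (0,30):
    print(yaw,tilt)
E
```

```text
board [[0.8334, 0.1383], [0.8362, -0.0828], [0.3579, -0.0875], [0.3554, 0.1333]] mid [0.5958 0.0253] sides [0.2211 0.4783 0.2208 0.478 ]
cheese [[0.6526, -0.1219], [0.6539, -0.2155], [0.5617, -0.2157], [0.5606, -0.1226]] mid [ 0.6072 -0.169 ] sides [0.0936 0.0922 0.0931 0.092 ]
b [[0.7948, 0.0929], [0.796, -0.001], [0.704, -0.0024], [0.7029, 0.0909]] mid [0.7494 0.0451] sides [0.0939 0.0919 0.0933 0.0919]
a [[0.4931, 0.08], [0.4893, -0.013], [0.4, -0.0109], [0.4022, 0.0816]] mid [0.4462 0.0344] sides [0.093  0.0893 0.0925 0.091 ]
tomme [[0.4365, -0.1392], [0.4371, -0.2015]] mid [ 0.4368 -0.1703] sides [0.0623 0.0623]
jar [[0.7596, -0.1865], [0.7605, -0.2366]] mid [ 0.7601 -0.2115] sides [0.0501 0.0501]
0.15
90 0
90 30
-90 0
-90 30
```

Measurements agree with the given sizes: board 0.478 x 0.221 m with its edge at y≈-0.085, the cheese centred at (0.607, -0.169) and almost square to it, and the free gap at x≈0.493–0.703.

Plan: with the fingers closed, push at h≈20 mm. Then carry the fingertip's leading corner around the board edge while keeping a squeeze of about 12–15 N, and let the cheese fall over. First I check the IK along the whole path.

```bash
cat >> h.py <<'E'
from scipy.spatial.transform import Rotation as Ro
X=0.607; P=np.array([-0.085,0.016]); H=0.020; YAW=90
def pose(c1,t,yaw=None):
    """TCP pose placing the fingertips' leading (+y) corner at (y,z)=c1, fingers tilted t deg towards +y."""
    y=YAW if yaw is None else yaw
    a=np.radians(t); d=np.array([np.sin(a),-np.cos(a)]); n=np.array([np.cos(a),np.sin(a)])
    q=np.array(c1)-0.182*d-0.010*n
    e=(Ro.from_euler('x',t,degrees=True)*Ro.from_euler('z',y,degrees=True)*Ro.from_euler('x',180,degrees=True)).as_euler('xyz',degrees=True)
    return [X,q[0],q[1]],list(e)
def corner():
    s=r.sense(); R=Ro.from_euler('xyz',s["orientation"],degrees=True).as_matrix(); d=R[:,2]
    t=np.degrees(np.arctan2(d[1],-d[2])); n=np.array([np.cos(np.radians(t)),np.sin(np.radians(t))])
    return (s["tcp_pos"]+0.182*d)[1:]+0.010*n,t,s
def tilt(th): return 15-48*th/115
def arc(th,sq=0.):
    """contact point (y,z) at cheese rotation th deg; sq: squeeze depth toward the pivot"""
    a=np.radians(min(th,90)); m=lambda a,v:np.array([np.cos(a)*v[0]+np.sin(a)*v[1],-np.sin(a)*v[0]+np.cos(a)*v[1]])
    c=P+m(a,np.array([-0.095+sq,H-0.016]))
    if th>90:
        Q=P+[0.020,0]; c=Q+m(np.radians(th-90),c-Q)
    return c
E
python3 - <<'E'
from h import *
np.set_printoptions(precision=1,suppress=True)
for yaw in (90,-90):
    for c,t in [((-.25,.15),15),((-.25,.02),15)]+[(arc(th),tilt(th)) for th in (0,30,60,90,105,118)]:
        p,e=pose(c,t,yaw); print(yaw,np.array(c)*1000,np.round(t,1),r.inverse_kinematics(p,e))
E
```

```text
90 [-250.  150.] 15 [-32.8  21.   61.2  13.1 105.7 -30.1]
90 [-250.   20.] 15 [-32.8  24.   70.8  12.6  93.4 -32.9]
90 [-180.   20.] 15.0 [-27.7  19.1  76.8  13.3  91.1 -28.2]
90 [-165.3   67. ] 2.5 [-20.5  12.1  78.8   2.3  89.9 -20.5]
90 [-129.   100.3] -10.0 [-10.5   7.7  80.6  -9.9  89.8 -10.6]
90 [-81. 111.] -22.6 [  0.9   7.4  81.8 -22.6  91.1   0.6]
90 [-55.9 111.9] -28.8 [  6.5   8.9  81.7 -28.7  92.6   6. ]
90 [-34.5 107.4] -34.3 [ 11.1  11.1  81.4 -33.6  94.2  10.6]
-90 [-250.  150.] 15 [-32.8  21.   61.2  13.1 105.7 149.9]
-90 [-250.   20.] 15 [-32.8  24.   70.8  12.6  93.4 147.1]
-90 [-180.   20.] 15.0 None
-90 [-165.3   67. ] 2.5 None
-90 [-129.   100.3] -10.0 None
-90 [-81. 111.] -22.6 None
-90 [-55.9 111.9] -28.8 None
-90 [-34.5 107.4] -34.3 None
```

```bash
python3 - <<'E'
from h import *
np.set_printoptions(precision=4,suppress=True)
r.grab(5)
r.reach(*pose((-.26,.15),15))
p,e=pose((-.245,.020),15); r.servo_line(p,rotation=e,speed=.12); r.wait(.2)
c,t,s=corner(); b=s["contact_force"]; print("down",c,t,b,s["opening"],s["clock"])
y=-.225
p,e=pose((y,.020),15); r.servo_line(p,rotation=e,speed=.05)
while y<-.170:
    y+=.003 if y<-.192 else .001
    p,e=pose((y,.0205),15); r.servo_line(p,rotation=e,speed=.03)
    c,t,s=corner(); f=s["contact_force"]-b; print(round(y,4),c,t.round(2),f.round(2))
    if f[1]<-8: break
np.save("bias.npy",b); print(s["clock"])
cv2.imwrite("pics/push.png",cv2.resize(r.snapshot("top")["frame"][120:325,230:430,::-1],None,fx=2.9,fy=2.9)); 
E
```

```text
down [-0.2453  0.0209] 14.954492649058531 [-0.1629  0.4266  0.274 ] 0.0007498724926406708 4.8667
-0.222 [-0.222   0.0206] 15.0 [ 1.67 -1.68  1.09]
-0.219 [-0.2189  0.0205] 15.0 [ 0.12 -0.19  0.31]
-0.216 [-0.2159  0.0205] 15.0 [ 0.32 -0.3  -0.32]
-0.213 [-0.2129  0.0205] 15.0 [ 0.91 -1.17 -1.75]
-0.21 [-0.2097  0.0205] 15.01 [ 0.41 -0.63 -0.6 ]
-0.207 [-0.2067  0.0205] 15.02 [ 0.6  -0.15 -0.41]
-0.204 [-0.2037  0.0205] 15.02 [ 0.    0.   -0.05]
-0.201 [-0.2007  0.0205] 15.02 [ 0.31 -1.33 -0.26]
-0.198 [-0.1977  0.0205] 15.02 [ 0.45 -1.34 -1.67]
-0.195 [-0.1947  0.0205] 15.02 [ 0.2  -0.93 -1.33]
-0.192 [-0.1917  0.0205] 15.02 [ 0.49 -0.15 -0.92]
-0.191 [-0.191   0.0205] 15.0 [ 0.03 -1.21 -0.72]
-0.19 [-0.19    0.0205] 15.0 [ 0.62 -2.47 -0.74]
-0.189 [-0.1889  0.0205] 15.0 [ 0.96 -2.17 -1.35]
-0.188 [-0.1879  0.0205] 15.01 [ 0.59 -0.89 -0.12]
-0.187 [-0.1869  0.0205] 15.01 [ 0.71 -1.92 -0.49]
-0.186 [-0.1859  0.0205] 15.0 [ 0.72 -1.46 -1.12]
-0.185 [-0.1849  0.0205] 15.01 [-0.32 -0.54 -0.97]
-0.184 [-0.1839  0.0206] 15.01 [-0.12 -1.18 -0.19]
-0.183 [-0.1829  0.0205] 15.01 [ 0.69 -2.55  0.23]
-0.182 [-0.1819  0.0205] 15.01 [-0.01 -2.06 -1.74]
-0.181 [-0.1809  0.0205] 15.01 [ 0.47 -1.97 -0.4 ]
-0.18 [-0.1799  0.0205] 15.01 [ 0.52 -2.14 -1.09]
-0.179 [-0.1794  0.0206] 14.95 [ 1.99 -3.65 -2.07]
-0.178 [-0.1791  0.0209] 14.88 [ 2.68 -5.74 -0.76]
-0.177 [-0.1788  0.0212] 14.8 [ 3.69 -8.88 -1.37]
11.9167
```

View pics/push.png

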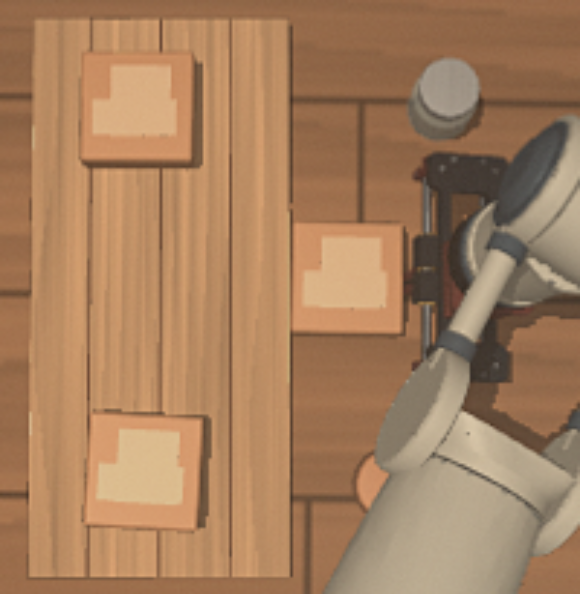

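The picture shows the cheese flush against the board edge (crop x≈292, cheese 292–404 by 225–335), with everything else unmoved. Contact came at y=-0.1797, which matches the model (-0.180). Next I tip it to 60° with a regulated squeeze and check.

```bash
sed -i 's/P=np.array(\[-0.085,/P=np.array([-0.0847,/' h.py; cat >> h.py <<'E'
def run(t0,t1,sq,step=3.,target=14,speed=.035):
    b=np.load("bias.npy"); th=t0
    while th<t1-1e-6:
        th=min(th+step,t1); p,e=pose(arc(th,sq),tilt(th)); r.servo_line(p,rotation=e,speed=speed)
        c,t,s=corner(); f=(s["contact_force"]-b)[1:]; piv=P+([.02,0] if th>90 else [0,0])
        u=np.array([-np.cos(np.radians(th)),np.sin(np.radians(th))]); fr=f@u; ft=f@np.array([u[1],-u[0]])
        print(f"th {th:.0f} sq {sq*1e3:.1f} c {c.round(4)} cmd {arc(th,sq).round(4)} fr {fr:.1f} ft(+y/up resist) {ft:.1f} fx {s['contact_force'][0]-b[0]:.1f} t {s['clock']:.1f}")
        sq=float(np.clip(sq+np.clip(.0001*(target-fr),-.0006,.0006),0,.010))
        if abs(fr)>40 or (fr<3 and th>t0+9): print("STOP"); break
    return th,sq
def pic(n,name="side",box=None,k=1):
    i=r.snapshot(name)["frame"][:,:,::-1]
    if box: i=i[box[1]:box[3],box[0]:box[2]]
    cv2.imwrite(f"pics/{n}.png",cv2.resize(i,None,fx=k,fy=k,interpolation=cv2.INTER_CUBIC))
E
python3 - <<'E'
from h import *
p,e=pose(arc(0,.004),15); r.servo_line(p,rotation=e,speed=.01)
print(run(0,60,.0042)); pic("t60","side",(220,130,480,330),3)
E
```

```text
th 3 sq 4.2 c [-0.1779  0.0261] cmd [-0.1752  0.0247] fr 10.5 ft(+y/up resist) -1.1 fx 4.2 t 12.6
th 6 sq 4.6 c [-0.1771  0.0309] cmd [-0.1742  0.0294] fr 11.1 ft(+y/up resist) -0.7 fx 4.6 t 13.0
th 9 sq 4.8 c [-0.176   0.0358] cmd [-0.1731  0.0341] fr 11.6 ft(+y/up resist) -2.0 fx 5.3 t 13.3
th 12 sq 5.1 c [-0.1748  0.0405] cmd [-0.1718  0.0386] fr 12.1 ft(+y/up resist) -1.5 fx 3.5 t 13.7
th 15 sq 5.3 c [-0.1734  0.0452] cmd [-0.1703  0.0431] fr 12.1 ft(+y/up resist) -0.2 fx 4.1 t 14.1
th 18 sq 5.5 c [-0.1717  0.0498] cmd [-0.1686  0.0475] fr 11.9 ft(+y/up resist) -2.3 fx 3.4 t 14.4
th 21 sq 5.7 c [-0.1697  0.0543] cmd [-0.1667  0.0518] fr 12.9 ft(+y/up resist) -1.8 fx 4.1 t 14.8
th 24 sq 5.8 c [-0.1676  0.0587] cmd [-0.1646  0.0559] fr 12.0 ft(+y/up resist) -2.0 fx 3.3 t 15.2
th 27 sq 6.0 c [-0.1653  0.0629] cmd [-0.1622  0.06  ] fr 12.9 ft(+y/up resist) -0.6 fx 4.5 t 15.6
th 30 sq 6.1 c [-0.1627  0.067 ] cmd [-0.1597  0.0639] fr 12.4 ft(+y/up resist) -0.7 fx 3.3 t 15.9
th 33 sq 6.2 c [-0.16    0.0711] cmd [-0.157   0.0677] fr 12.1 ft(+y/up resist) -1.1 fx 2.7 t 16.3
th 36 sq 6.4 c
[... 204 characters left out ...]
506  0.0821] cmd [-0.1477  0.0781] fr 13.8 ft(+y/up resist) 0.4 fx 2.1 t 17.4
th 45 sq 6.7 c [-0.1471  0.0855] cmd [-0.1443  0.0813] fr 13.1 ft(+y/up resist) -2.0 fx 2.6 t 17.8
th 48 sq 6.7 c [-0.1435  0.0886] cmd [-0.1408  0.0843] fr 13.6 ft(+y/up resist) -1.7 fx 1.7 t 18.2
th 51 sq 6.8 c [-0.1397  0.0916] cmd [-0.1371  0.0871] fr 13.3 ft(+y/up resist) -1.0 fx 1.3 t 18.6
th 54 sq 6.9 c [-0.1357  0.0944] cmd [-0.1333  0.0897] fr 14.2 ft(+y/up resist) -0.6 fx 0.9 t 19.0
th 57 sq 6.8 c [-0.1316  0.0969] cmd [-0.1294  0.0921] fr 13.9 ft(+y/up resist) 0.2 fx 1.8 t 19.3
th 60 sq 6.8 c [-0.1274  0.0993] cmd [-0.1253  0.0943] fr 13.5 ft(+y/up resist) -0.5 fx 0.6 t 19.7
(60.0, 0.0068976881844047926)
```

View pics/t60.png

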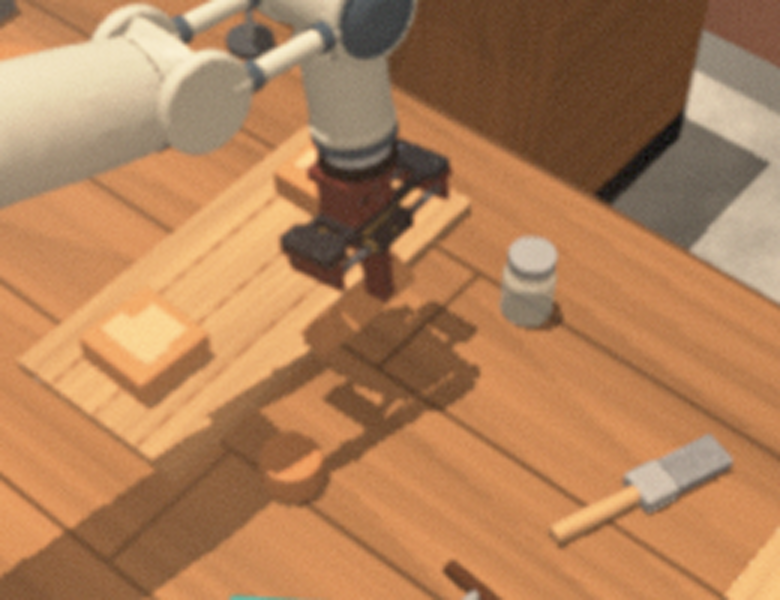

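The fingertip is at crop (378,295) with the cheese tilted beneath it at about (310–400, 270–340). The force holds steady at about 13 N and the radius fits. Continuing over the top.

```bash
python3 - <<'E'
from h import *
th,sq=run(60,90,.0069,target=13)
if th>=90:
    pic("t90","side",(220,130,480,330),3)
    th,sq=run(90,117,sq,target=11)
    pic("t117","side",(220,130,480,330),3)
    if th>=105:
        c,t,s=corner(); r.servo_line([s["tcp_pos"][0],s["tcp_pos"][1]-.01,s["tcp_pos"][2]+.07],speed=.25)
        r.wait(.4)
        pic("after","side",(220,130,480,330),3); print(r.sense()["clock"])
E
```

```text
th 63 sq 6.9 c [-0.1231  0.1015] cmd [-0.1211  0.0963] fr 14.2 ft(+y/up resist) -0.9 fx 0.4 t 20.2
th 66 sq 6.8 c [-0.1187  0.1034] cmd [-0.1169  0.0982] fr 15.0 ft(+y/up resist) -0.1 fx 0.8 t 20.5
th 69 sq 6.6 c [-0.1141  0.1052] cmd [-0.1127  0.1   ] fr 14.1 ft(+y/up resist) -1.0 fx 0.2 t 20.9
th 72 sq 6.5 c [-0.1095  0.1067] cmd [-0.1083  0.1014] fr 15.0 ft(+y/up resist) -0.4 fx -0.3 t 21.3
th 75 sq 6.3 c [-0.1048  0.108 ] cmd [-0.1038  0.1027] fr 15.1 ft(+y/up resist) -0.2 fx 0.5 t 21.7
th 78 sq 6.1 c [-0.1    0.109] cmd [-0.0993  0.1038] fr 14.2 ft(+y/up resist) -0.1 fx -1.2 t 22.1
th 81 sq 5.9 c [-0.0952  0.1098] cmd [-0.0947  0.1046] fr 14.7 ft(+y/up resist) -0.1 fx -0.0 t 22.5
th 84 sq 5.8 c [-0.0903  0.1103] cmd [-0.09    0.1051] fr 14.1 ft(+y/up resist) -0.0 fx -0.5 t 22.9
th 87 sq 5.7 c [-0.0854  0.1107] cmd [-0.0854  0.1054] fr 15.4 ft(+y/up resist) -0.1 fx -1.7 t 23.3
th 90 sq 5.4 c [-0.0805  0.1107] cmd [-0.0807  0.1056] fr 14.5 ft(+y/up resist) -0.9 fx -1.6 t 23.7
th 93 sq 5.3 c [-0.0764  0.1111] cmd [-0.076   0.1064] fr 13.0 ft(+y/up resist) -3.3 fx 0.5 t 24.1
th 96 sq 5.1 c [-0.0714  0.1116] cmd [-0.0712  0.1071] fr 12.3 ft(+y/up resist) -3.6 fx -0.2 t 24.5
th 99 sq 4.9 c [-0.0664  0.1119] cmd [-0.0664  0.1074] fr 12.8 ft(+y/up resist) -3.0 fx 0.3 t 24.9
th 102 sq 4.8 c [-0.0613  0.1119] cmd [-0.0616  0.1076] fr 12.5 ft(+y/up resist) -2.3 fx -0.8 t 25.3
th 105 sq 4.6 c [-0.0564  0.1117] cmd [-0.0568  0.1074] fr 12.6 ft(+y/up resist) -2.9 fx -0.3 t 25.7
th 108 sq 4.5 c [-0.0513  0.1112] cmd [-0.0519  0.1071] fr 11.9 ft(+y/up resist) -2.9 fx -0.5 t 26.1
th 111 sq 4.4 c [-0.0463  0.1105] cmd [-0.0472  0.1064] fr 11.5 ft(+y/up resist) -2.6 fx -0.9 t 26.5
th 114 sq 4.3 c [-0.0414  0.1094] cmd [-0.0424  0.1054] fr 12.2 ft(+y/up resist) -2.8 fx -0.7 t 26.9
th 117 sq 4.2 c [-0.0365  0.1082] cmd [-0.0377  0.1042] fr 12.9 ft(+y/up resist) -2.9 fx -0.1 t 27.3
28.2333
```

View pics/after.png

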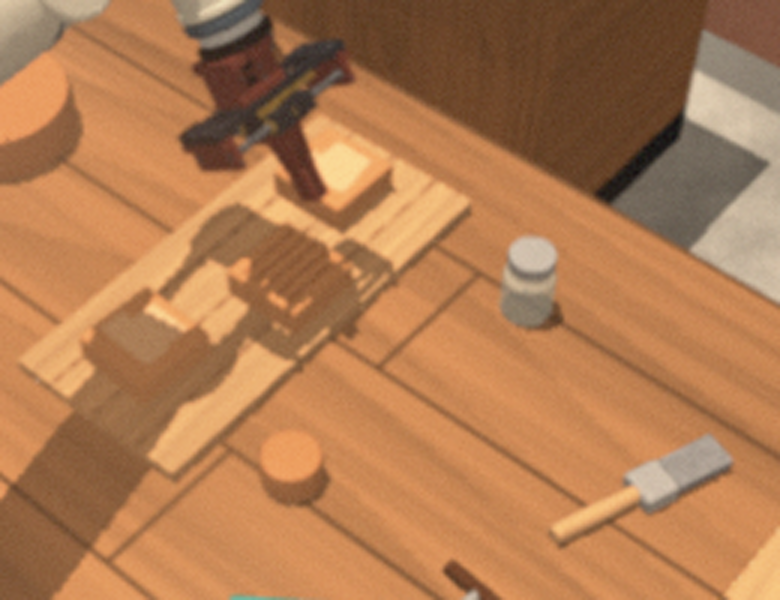

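The cheese has fallen over onto the board, at crop (230–350, 230–340). Its grooved underside is on top now, and it lies between the two others. I retreat and check from above.

```bash
python3 - <<'E'
from h import *
s=r.sense(); p=s["tcp_pos"]
r.servo_line([p[0]-0.02,p[1]-.05,p[2]+.08],speed=.25)
r.reach(*pose((-.33,.25),0)); pic("final","top",(230,120,430,325),2.9); print(r.sense()["clock"])
E
```

```text
29.7917
```

View pics/final.png

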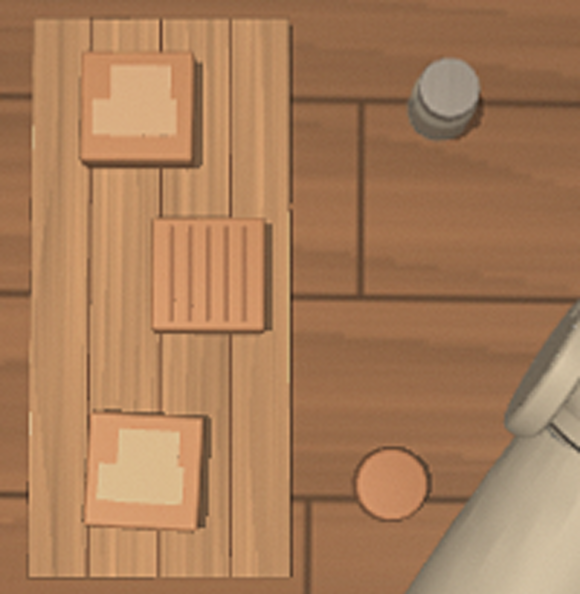

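The cheese lies upside down at crop (153–266, 218–331), about 20 mm inside the board edge at x=291. It is clear of both neighbours, and all the other things are at the same pixels as before. Handing in.

```bash
python3 - <<'E'
from h import *
p=[(153,218),(266,218),(266,331),(153,331)]
w=px2w(r.snapshot("top"),np.array(p)/2.9+[230,120]-.33,.052); print(w.round(3), np.linalg.norm(w-np.roll(w,-1,0),axis=1).round(3))
r.hand_in()
E
```

```text
[[ 0.655  0.031  0.052]
 [ 0.656 -0.063  0.052]
 [ 0.562 -0.064  0.052]
 [ 0.561  0.029  0.052]] [0.094 0.094 0.093 0.094]
the job is handed in; nothing more can be done
```

The cheese is turned and the job is handed in. It lies upside down on the board, in the free space between the two cheeses already there.

- **How it was done:** With the fingers closed, I pushed the cheese flat along the bench until it was against the board edge. I then pushed on and up at its near side with about 10–15 N until it tipped past balance and fell over. It was never gripped or lifted.
- **Position:** The last top picture puts the cheese at x 0.561–0.656 m and y -0.064 to 0.031 m. That is about 20 mm inside the board's near edge and 45 mm or more from each neighbour.
- **Flat and upside down:** Measured at the height of a cheese lying flat on the board, its sides come out at 93–94 mm against the true 95 mm. The grooved underside is on top.
- **Other things:** The two neighbours, the tomme and the jar are at the same pixels as at the start, and the robot had moved clear of everything. I did not compare the brush, trier, bowl and wheel again in the last picture, but the arm worked well away from them.
- **Time and disagreements:** The clock stood at about 30 s. None of the checks failed or disagreed.

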